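Pack the gap under a sprung hold-down

ROBOT

A 6-joint arm with a two-finger parallel gripper is mounted at the origin on the work surface; the furniture and walls round the work are solid. World frame = base frame: x ahead of the robot, y to its left, z up, the work surface at z = 0. Lengths are in m, angles in rad, forces in N, time in s.
With the tool pointing down it reaches from about 0.35 to 0.725 m from the base axis. Payload 4.3 kg.
Tool frame: the origin (TCP) lies where the fingers leave the gripper's body, on its centre line; the fingertips stand 73 mm ahead of it and the grasp point (between the pads) lies 54 mm ahead of it (robot.nose_length is the distance from the TCP to the fingertips, in m); z points along the fingers, y is the line along which they close (so a half turn about z gives the same grasp; the last joint's range is limited). The gripper opens to 85 mm and grips with 20 to 120 N. Pads are 22 mm wide; open, the fingers measure 114 mm over their backs; the gripper's body (76 mm by 85 mm) begins 54 mm behind the grasp point. The pads swing forward as they close: fully open they stand 13 mm farther back than shut.
Start: joints at [1.221, 0.377, 0.081, 1.274, 0, 1.46], TCP at [0.137, 0.559, 0.304] pointing down, gripper open.
Joint ranges: [-2.72, 2.72], [-0.84, 1.66], [-1.02, 1.22], [-1.77, 2.12], [-1.37, 1.28], [-3.14, 3.14]. Speed limits (rad/s): [2.57, 2.57, 3.14, 3.14, 3.14, 3.14].

INTERFACE

Orientations are given as a rotation vector (axis times angle).
In Python, from plant import robot, cams, job, finder gives the robot as it stands.
- The arm moves only by the tool send_rows, never from a script. Its argument "increments" is a list that holds one entry, the list of rows, each a list of 7 numbers: the shift along the tool's x, y, z in units of 25 mm (1.0 is 25 mm), then the turn, a rotation vector about the tool's x, y, z in units of 6 degrees (1.0 is 6 degrees), then the closure in counts, from 0 (fully open) to 255 (shut). A call has 1 to 5 rows; each row is the pose to reach, as a shift and turn from the pose commanded when the call began, along the tool's axes at that moment; what a row does not reach only later rows make up. A row lasts 1/12 s, in which the tool goes at most 41.7 mm and 7.16 degrees, less where a joint would pass 70% of its speed; a pose out of reach is approached as far as the arm can. A call with a gripper value outside its range is refused whole. The fingers move at their own pace and stop on an object; the grip force is fixed at half the most. Time passes only in rows, so rows that repeat a pose let the fingers close. It gives the time, the measured TCP pose, the force, the opening and the grip force at its end, in the units of the state.
- robot.state(): the state, without advancing time (a new reading comes with each control period).
- cams.camera(name): name is "scene" or "top" or "wrist"; returns (picture, depth): 400x640x3 uint8, blue, green, red; 400x640 float32, m along the optical axis (not along the pixel's ray), 0 where there is no reading.
- cams.camera_params(name): a dict with "vfov" (degrees; the focal length in pixels is half the picture's height over the tangent of half this angle, whatever the lens; pixels are square), "cx", "cy" (the principal point, pixels), "extrinsics" (4x4, takes a point from world to camera coordinates); the wrist camera has in their place "hand_eye" (4x4, takes a point from camera to tool coordinates, whose origin is the TCP and whose axes are the flange's). Camera axes: x right, y up, looking along -z (the intrinsics and any distortion apply to the point x, -y, -z); pixel columns grow to the right and rows downward; lengths in m; the calibration is good to about 2 mm. The wrist camera is an equidistant fisheye: a pixel r from the principal point sees the ray r / f radians off the axis. A picture is of the moment at which its call begins: read the wrist's pose just before it. camera_params takes no time and is no camera call.
- job.hand_in(): hands the job in; it is judged then, once.
Trained networks look in the newest picture that a camera, given by its name, has taken for a name from the list of things; names that differ only in an ending like _2 or _b are one class to them, and where a whole thing is asked for, a point or a joint stands for the part that bears it (a point fixed in the world has none). Each returns a list of dicts, best first, with "conf" (0 to 1); they miss things now and then, are a little off and sometimes report something else, mostly with a low value. They report only what shows in the picture. A call takes as long as a camera call.
- finder.masks_of(query, camera): "pixels" (400x640 bool, what is visible of it) and "pixel" ([column, row] in pixels, amid what is visible of it).
The state is a dict: "clock": time; "joint_positions": joint angles; "dq": joint speeds; "effort": joint torques, N m; "tool_pos": TCP position; "ee_rot": TCP orientation; "contact_force": force on the tool from outside, world axes, zero at the start; "torque": the same for the moment, N m; "finger_gap": finger opening in m; "grip_force": force on a finger pad.
Only numpy, scipy, OpenCV 4.12 (cv2) and the standard library are available. Lean on these libraries where they do the work, as an engineer would, in place of code of your own. Each camera call takes 0.05 s, during which the arm holds its last target. There are 200 camera calls.

TASK

Fill the gap under the orange sprung pad of the blue packing jig with steel bars from the grey rack: slide them in through the mouth one at a time, each flat and fully home against the end stop before the next is taken, stacked on one another. Stop as soon as the sprung pad grips the topmost bar snugly (you feel it drag and the pad is raised a little; one or two bars will do it), and leave the bars that are not needed in the rack.

Things in the scene. Friction and masses are not known exactly. Their poses are not given: they have to be found in the camera images.
- jig: blue steel packing jig, fixed. Origin: bench level, under the middle of its mouth. Own +y runs along the bed from mouth to end stop, x across it. Bed: rail 30 mm wide, top 20 mm above the bench, y = -160 to +130 mm (stop face); bars overhang it 6 mm each side. Bars enter only endways from -y; no room for fingers beyond y = -20 mm. Four posts, 102 mm high
- jig_mouth (a point): middle of the jig's mouth at bed-top height (jig y = 0), axes as the jig. From here to the stop the bars run between side guides 50 mm apart and 36 mm high above the bench, under the head plate; the guides flare outwards from y = -18 mm (84 mm over the flares)
- jig_stop (a point): middle of the end stop's face at bed-top height (jig y = 130 mm), axes as the jig; bars are home when their leading end meets it
- hold_down: grey head plate (100 x 130 x 10 mm) clamped on the jig's posts, fixed, at a height that differs from day to day. Origin: where the middle of the sprung pad's face is when nothing lies under it (jig y = +88 mm), 5 to 15 mm above the bed; axes as the jig. Plate underside 36 mm above the origin, plate top 46 mm
- pad: orange sprung pad in the head. Origin: middle of its under face, which is 40 x 34 mm (jig y = 77 to 111 mm); towards the mouth it has a 30 degree lead-in ramp 11 mm high beginning at jig y = 57 mm. It moves only up, up to 12 mm, against a spring of about 5.5 N at rest to 7 N when raised 8 mm. Pushing a bar under it takes 3 to 7 N while loose and 5 to 8 N more once gripped (all friction 0.5 to 0.7); black button on its stem 80 mm above the origin
- rack: grey stock rack, fixed, 62 x 252 mm, 50 mm high. Origin: bench level, under its middle. Own y runs along the bars. Bars lie in one pile on its floor 20 mm above the bench, which in the middle is a rail 30 mm wide; their ends stand between cheeks 48 mm apart at y beyond 70 mm either way, so bars can be gripped only in the middle 130 mm
- bar_top_centre (a point): centre (half-way up) of a dark mill-scale steel flat bar, 42 mm wide, 229 mm long, 8 mm thick, about 0.6 kg, long axis its own y, z up; top one of the pile of three in the rack
- bar_middle_centre (a point): centre (half-way up) of a dark mill-scale steel flat bar, 42 mm wide, 232 mm long, 8 mm thick, about 0.6 kg, long axis its own y, z up; middle one of the pile of three in the rack
- bar_bottom_centre (a point): centre (half-way up) of a dark mill-scale steel flat bar, 42 mm wide, 235 mm long, 8 mm thick, about 0.6 kg, long axis its own y, z up; bottom one of the pile of three in the rack
- bar_top: the same bar, origin at the middle of its underside (top of the pile)
- bar_middle: the same bar, origin at the middle of its underside (middle of the pile)
- bar_bottom: the same bar, origin at the middle of its underside (bottom of the pile)

How it is judged:
On the way:
1. a first bar lies flat on the bed, fully home against the end stop (((y of bar_top_centre in the frame of jig between 0.0055 and 0.0195 m and x of bar_top_centre in the frame of jig between -0.01 and 0.01 m and z of bar_top_centre in the frame of jig between 0.0215 and 0.0365 m and angle between bar_top_centre's own z axis and vertical below 0.05 rad) or (y of bar_middle_centre in the frame of jig between 0.004 and 0.018 m and x of bar_middle_centre in the frame of jig between -0.01 and 0.01 m and z of bar_middle_centre in the frame of jig between 0.0215 and 0.0365 m and angle between bar_middle_centre's own z axis and vertical below 0.05 rad) or (y of bar_bottom_centre in the frame of jig between 0.0025 and 0.0165 m and x of bar_bottom_centre in the frame of jig between -0.01 and 0.01 m and z of bar_bottom_centre in the frame of jig between 0.0215 and 0.0365 m and angle between bar_bottom_centre's own z axis and vertical below 0.05 rad))), for 0.2 s.
At the end, for the whole second after the job is handed in: every bar is either home in the jig (end within 10 mm of the stop, between the guides, flat, as first or second layer) or still in the rack (within 30 mm of its middle); the sprung pad presses on a bar with over 1.5 N and is raised by less than 8.8 mm, so no bar too many; all bars at rest (((y of bar_top_centre in the frame of jig between 0.0055 and 0.0195 m and x of bar_top_centre in the frame of jig between -0.01 and 0.01 m and z of bar_top_centre in the frame of jig between 0.0215 and 0.0365 m and angle between bar_top_centre's own z axis and vertical below 0.05 rad) or (y of bar_middle_centre in the frame of jig between 0.004 and 0.018 m and x of bar_middle_centre in the frame of jig between -0.01 and 0.01 m and z of bar_middle_centre in the frame of jig between 0.0215 and 0.0365 m and angle between bar_middle_centre's own z axis and vertical below 0.05 rad) or (y of bar_bottom_centre in the frame of jig between 0.0025 and 0.0165 m and x of bar_bottom_centre in the frame of jig between -0.01 and 0.01 m and z of bar_bottom_centre in the frame of jig between 0.0215 and 0.0365 m and angle between bar_bottom_centre's own z axis and vertical below 0.05 rad)) and (contact force between pad and bar_top above 1.5 N or contact force between pad and bar_middle above 1.5 N or contact force between pad and bar_bottom above 1.5 N) and z of pad in the frame of hold_down below 0.0088 m and ((y of bar_top_centre in the frame of jig between 0.0055 and 0.0195 m and x of bar_top_centre in the frame of jig between -0.01 and 0.01 m and z of bar_top_centre in the frame of jig between 0.0215 and 0.0365 m and angle between bar_top_centre's own z axis and vertical below 0.05 rad) or (horizontal distance between bar_top_centre and rack below 0.03 m and height (world z) of bar_top_centre between 0.018 and 0.05 m)) and ((y of bar_middle_centre in the frame of jig between 0.004 and 0.018 m and x of bar_middle_centre in the frame of jig between -0.01 and 0.01 m and z of bar_middle_centre in the frame of jig between 0.0215 and 0.0365 m and angle between bar_middle_centre's own z axis and vertical below 0.05 rad) or (horizontal distance between bar_middle_centre and rack below 0.03 m and height (world z) of bar_middle_centre between 0.018 and 0.05 m)) and ((y of bar_bottom_centre in the frame of jig between 0.0025 and 0.0165 m and x of bar_bottom_centre in the frame of jig between -0.01 and 0.01 m and z of bar_bottom_centre in the frame of jig between 0.0215 and 0.0365 m and angle between bar_bottom_centre's own z axis and vertical below 0.05 rad) or (horizontal distance between bar_bottom_centre and rack below 0.03 m and height (world z) of bar_bottom_centre between 0.018 and 0.05 m)) and linear speed of each of bar_top, bar_middle, bar_bottom below 0.02 m/s); the robot touches nothing.
It fails at once if two bars out at the same time, neither in the rack (within 60 mm) nor home (end within 30 mm of the stop): not one at a time ((not ((y of bar_top_centre in the frame of jig between -0.0145 and 0.0195 m and x of bar_top_centre in the frame of jig between -0.01 and 0.01 m and z of bar_top_centre in the frame of jig between 0.0215 and 0.0365 m and angle between bar_top_centre's own z axis and vertical below 0.05 rad) or (horizontal distance between bar_top_centre and rack below 0.06 m and height (world z) of bar_top_centre between 0.018 and 0.05 m)) and not ((y of bar_middle_centre in the frame of jig between -0.016 and 0.018 m and x of bar_middle_centre in the frame of jig between -0.01 and 0.01 m and z of bar_middle_centre in the frame of jig between 0.0215 and 0.0365 m and angle between bar_middle_centre's own z axis and vertical below 0.05 rad) or (horizontal distance between bar_middle_centre and rack below 0.06 m and height (world z) of bar_middle_centre between 0.018 and 0.05 m))) or (not ((y of bar_top_centre in the frame of jig between -0.0145 and 0.0195 m and x of bar_top_centre in the frame of jig between -0.01 and 0.01 m and z of bar_top_centre in the frame of jig between 0.0215 and 0.0365 m and angle between bar_top_centre's own z axis and vertical below 0.05 rad) or (horizontal distance between bar_top_centre and rack below 0.06 m and height (world z) of bar_top_centre between 0.018 and 0.05 m)) and not ((y of bar_bottom_centre in the frame of jig between -0.0175 and 0.0165 m and x of bar_bottom_centre in the frame of jig between -0.01 and 0.01 m and z of bar_bottom_centre in the frame of jig between 0.0215 and 0.0365 m and angle between bar_bottom_centre's own z axis and vertical below 0.05 rad) or (horizontal distance between bar_bottom_centre and rack below 0.06 m and height (world z) of bar_bottom_centre between 0.018 and 0.05 m))) or (not ((y of bar_middle_centre in the frame of jig between -0.016 and 0.018 m and x of bar_middle_centre in the frame of jig between -0.01 and 0.01 m and z of bar_middle_centre in the frame of jig between 0.0215 and 0.0365 m and angle between bar_middle_centre's own z axis and vertical below 0.05 rad) or (horizontal distance between bar_middle_centre and rack below 0.06 m and height (world z) of bar_middle_centre between 0.018 and 0.05 m)) and not ((y of bar_bottom_centre in the frame of jig between -0.0175 and 0.0165 m and x of bar_bottom_centre in the frame of jig between -0.01 and 0.01 m and z of bar_bottom_centre in the frame of jig between 0.0215 and 0.0365 m and angle between bar_bottom_centre's own z axis and vertical below 0.05 rad) or (horizontal distance between bar_bottom_centre and rack below 0.06 m and height (world z) of bar_bottom_centre between 0.018 and 0.05 m)))).
It also fails if it takes over 69 s, if anything falls off the work surface, if the arm or the gripper's body presses on something with over 40 N, if the wrist force passes 120 N, or if a joint passes its speed limit or range.

## Working session

There is one attempt and no reset: what is moved stays moved. The work goes in short steps, Python scripts to look and compute and a tool call to move; the robot and the scene stay as the last step left them, time stands still between calls to the robot, and variables do not carry over. Pictures are saved under pics/ and viewed, at most 10 in all, crops included, and the job is handed in when it is done.

Besides the shell and the picture viewer there is one more tool, called after "Emit:" by a JSON object that holds its "name" and its "arguments", one argument or row to a line. send_rows: Moves the arm, as the interface text tells. Its arguments: {"type":"object","properties":{"increments":{"type":"array"}},"required":["increments"]}

```bash
ls; mkdir -p pics; cat > h.py <<'E'
import numpy as np, cv2
from scipy.spatial.transform import Rotation as R
from plant import robot, cams, job, finder
def f_of(p): return 200/np.tan(np.radians(p["vfov"])/2)
def cloud(name):
    s=robot.state(); img,d=cams.camera(name); p=cams.camera_params(name); f=f_of(p)
    v,u=np.mgrid[0:400,0:640].astype(float)
    x=(u-p["cx"])/f; y=(v-p["cy"])/f
    if name=="wrist":
        r=np.hypot(x,y)+1e-9; t=np.tan(np.minimum(r,1.5))/r; x=x*t; y=y*t
        P=np.stack([x*d,-y*d,-d],-1); H=p["hand_eye"]
        T=np.eye(4); T[:3,:3]=R.from_rotvec(s["ee_rot"]).as_matrix(); T[:3,3]=s["tool_pos"]; M=T@np.array(H)
    else:
        k=[p[q] for q in p if 'dist' in q]
        P=np.stack([x*d,-y*d,-d],-1); M=np.linalg.inv(np.array(p["extrinsics"]))
    W=P@M[:3,:3].T+M[:3,3]; W[d<=0]=np.nan
    return img,d,W
E
python3 - <<'E'
from h import *
s=robot.state(); print({k:np.round(v,3) for k,v in s.items()}, robot.nose_length)
for n in("scene","top","wrist"):
    p=cams.camera_params(n); print(n,p)
    img,d,W=cloud(n); cv2.imwrite(f"pics/{n}0.png",img); np.save(f"{n}0.npy",W)
    for q in("jig","rack","bar_top","hold_down","pad"):
        m=finder.masks_of(q,n)
        for e in m[:2]:
            w=W[e["pixels"]]; print(n,q,round(e["conf"],2),e["pixel"],e["pixels"].sum(),np.round(np.nanmedian(w,0),3),np.round(np.nanpercentile(w,[2,98],axis=0),3).tolist())
E
```

```text
pics
{'clock': np.float64(0.0), 'joint_positions': array([ 1.221,  0.378,  0.08 ,  1.274, -0.   ,  1.46 ]), 'dq': array([ 0.001, -0.001,  0.   , -0.   ,  0.001,  0.   ]), 'effort': array([-0.0000e+00, -4.6361e+01,  2.6987e+01,  2.1000e-02, -0.0000e+00,
       -0.0000e+00]), 'tool_pos': array([0.136, 0.558, 0.303]), 'ee_rot': array([-3.760e-01, -3.119e+00,  3.000e-03]), 'contact_force': array([ 0.233, -1.313,  0.273]), 'torque': array([-0.01 ,  0.018,  0.035]), 'grip_force': np.float64(0.0), 'finger_gap': np.float64(0.085)} 0.0726
scene {'vfov': 48.75723771377976, 'cx': 313.3903090221771, 'cy': 199.97280626422923, 'extrinsics': array([[ 0.56769191, -0.82321643, -0.0063717 , -0.27519773],
       [ 0.51185574,  0.34689386,  0.78591879, -0.33237166],
       [-0.64477096, -0.44942113,  0.6182969 , -0.5474036 ],
       [ 0.        ,  0.        ,  0.        ,  1.        ]])}
scene jig 0.88 [329.8, 195.8] 3111 [0.603 0.053 0.021] [[0.572, -0.108, 0.001], [0.659, 0.176, 0.101]]
scene bar_top 0.69 [350.7, 272.6] 2517 [ 0.425 -0.123  0.045] [[0.403, -0.221, 0.04], [0.451, -0.004, 0.047]]
scene 
[... 1207 characters left out ...]
[0.573, -0.104, 0.003], [0.656, 0.191, 0.102]]
wrist {'vfov': 65.70646984690485, 'cx': 317.49736541587004, 'cy': 192.9041795251878, 'hand_eye': array([[ 1.95544656e-04,  9.52457117e-01,  3.04672614e-01,
         7.63276845e-02],
       [ 9.99999525e-01, -4.77284775e-04,  8.50252715e-04,
         1.38966244e-03],
       [ 9.55244850e-04,  3.04672303e-01, -9.52456758e-01,
        -7.05340596e-02],
       [ 0.00000000e+00,  0.00000000e+00,  0.00000000e+00,
         1.00000000e+00]])}
wrist rack 0.61 [47.1, 347.9] 480 [ 0.405 -0.187  0.027] [[0.388, -0.235, 0.001], [0.451, -0.032, 0.052]]
wrist bar_top 0.79 [62.3, 356.7] 438 [ 0.421 -0.132  0.045] [[0.403, -0.219, 0.037], [0.447, -0.053, 0.046]]
```

```bash
python3 - <<'E'
from h import *
a=cv2.imread("pics/top0.png")[90:340,190:470]; cv2.imwrite("pics/top0c.png",cv2.resize(a,None,fx=2.4,fy=2.4,interpolation=cv2.INTER_CUBIC))
for n in("scene","top"):
    W=np.load(n+"0.npy"); 
    def rect(lo,hi,box,nm):
        m=(W[...,2]>lo)&(W[...,2]<hi)&(W[...,0]>box[0])&(W[...,0]<box[1])&(W[...,1]>box[2])&(W[...,1]<box[3])
        p=W[m]; c,s,a=cv2.minAreaRect(p[:,:2].astype(np.float32)*1000); print(n,nm,m.sum(),np.round(c,1),np.round(s,1),round(a,2),'z',np.round(np.percentile(p[:,2],[10,50,90])*1000,1))
    rect(.04,.0475,(.39,.46,-.25,.02),'bars'); rect(.0475,.06,(.37,.48,-.26,.04),'rack')
    rect(.066,.085,(.55,.69,.03,.2),'plate'); rect(.096,.12,(.55,.69,.03,.2),'posts'); rect(.012,.026,(.585,.64,-.13,.03),'bed')
    rect(.03,.041,(.55,.69,-.05,.06),'flare'); 
    rect(-.01,.006,(.3,.8,-.3,.3),'bench')
E
```

```text
scene bars 2881 [ 425.1 -111.2] [251.2  60. ] 86.22 z [42.9 44.5 45.9]
scene rack 710 [ 427.6 -110.2] [253.  64.] 85.22 z [48.6 50.7 52. ]
scene plate 1601 [618.7 114.5] [131.1 103.5] 89.45 z [72.9 76.3 78.1]
scene posts 195 [618.1 114.8] [118.9  89.8] 89.11 z [ 98.  103.2 110.2]
scene bed 836 [614.8 -40.3] [140.3  39.7] 87.25 z [15.3 20.9 22.6]
scene flare 138 [617.   45.5] [87.2 28.7] 0.25 z [30.8 35.6 38.2]
scene bench 27773 [512.4 -34.5] [425.3 530.9] 0.08 z [-0.1  1.2  2.6]
top bars 2515 [ 424.7 -109.6] [248.9  61.4] 87.02 z [41.4 43.4 45.3]
top rack 505 [ 427.8 -108.5] [251.7  62. ] 84.91 z [48.3 49.9 51.7]
top plate 3037 [619.2 116.6] [130.4 101.3] 89.11 z [73.1 75.1 77.2]
top posts 245 [618.4 116.6] [116.6  88.8] 89.55 z [100.2 103.4 109.8]
top bed 943 [613.9 -39.3] [134.9  41.5] 89.94 z [17.6 19.7 21.7]
top flare 69 [617.6  43.4] [79.2 18.4] 0.05 z [32.2 35.4 37.6]
top bench 34216 [510.4 -33.6] [532.6 420.8] 89.99 z [-2.1 -0.1  2. ]
```

View pics/top0c.png

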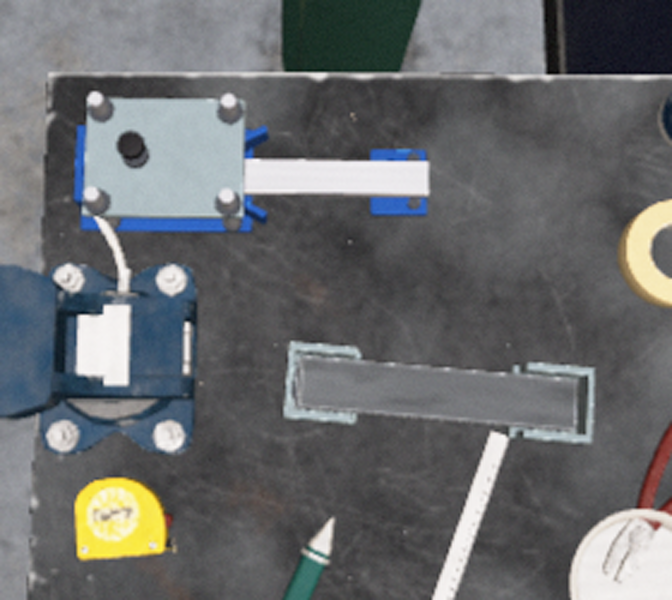

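```bash
cat >> h.py <<'E'
def go(x,y,z,yaw):
    "increments (units) from measured pose to world TCP, tool down, tool x at world heading yaw deg"
    s=robot.state(); R0=R.from_rotvec(s["ee_rot"])
    c,n=np.cos(np.radians(yaw)),np.sin(np.radians(yaw))
    Rt=R.from_matrix(np.array([[c,n,0],[n,-c,0],[0,0,-1.]]))
    d=R0.inv().apply(np.array([x,y,z])-s["tool_pos"])/.025
    w=np.degrees((R0.inv()*Rt).as_rotvec())/6
    print("shift",np.round(d,2),"turn",np.round(w,2))
E
python3 - <<'E'
from h import *
go(.427,-.11,.24,265.5)
W=np.load("top0.npy")
m=(W[...,2]>.03)&(W[...,2]<.3)&(W[...,1]>.06)&(W[...,0]<.54); p=W[m]; print(np.nanpercentile(p,[1,50,99],axis=0).round(3))
# bed centreline/yaw & rack yaw by edge fits
for n in("top","scene"):
    W=np.load(n+"0.npy")
    img=cv2.imread(f"pics/{n}0.png").min(2)
    m=(img>150)&(abs(W[...,2]-.02)<.005)&(abs(W[...,0]-.615)<.03)&(W[...,1]>-.12)&(W[...,1]<.03); p=W[m]
    xs=[]; 
    for y in np.arange(-.1,.03,.01):
        q=p[abs(p[:,1]-y)<.005]; 
        if len(q)>5: xs.append((y,(q[:,0].max()+q[:,0].min())/2, np.ptp(q[:,0])))
    xs=np.array(xs); k=np.polyfit(xs[:,0],xs[:,1],1); print(n,'bed slope deg',np.degrees(k[0]),'x at y=-.05,.05',np.polyval(k,[-.05,.05]),'w',np.median(xs[:,2]),'y',p[:,1].min())
    m=(abs(W[...,2]-.044)<.004)&(abs(W[...,0]-.426)<.04)&(abs(W[...,1]+.11)<.06); p=W[m]
    xs=[]
    for y in np.arange(-.165,-.05,.01):
        q=p[abs(p[:,1]-y)<.005]; xs.append((y,(q[:,0].max()+q[:,0].min())/2, np.ptp(q[:,0])))
    xs=np.array(xs); k=np.polyfit(xs[:,0],xs[:,1],1); print(n,'bar slope deg',np.degrees(k[0]),'x at -.11',np.polyval(k,-.11),'w',np.median(xs[:,2]))
E
```

```text
shift [-17.64 -23.22   2.55] turn [  0.     0.   -16.54]
[[0.227 0.088 0.031]
 [0.45  0.199 0.117]
 [0.515 0.392 0.153]]
top bed slope deg 0.6960851283526767 x at y=-.05,.05 [0.61639011 0.617605  ] w 0.028876974232966313 y -0.10677604170938615
top bar slope deg 5.091641331427939 x at -.11 0.4275751198255998 w 0.04145644432160822
scene bed slope deg 0.7193574787255361 x at y=-.05,.05 [0.61665452 0.61791004] w 0.0308203030931532 y -0.11034211488123175
scene bar slope deg 4.848993499071022 x at -.11 0.42755666538863524 w 0.043141709391154415
```

Emit:
{"name": "send_rows", "arguments": {
  "increments": [
    [[-0.88, -1.16, 0, 0, 0, 0, 0], [-1.76, -2.32, 0, 0, 0, 0, 0], [-2.65, -3.48, 0, 0, 0, 0, 0], [-3.53, -4.64, 0, 0, 0, 0, 0], [-4.41, -5.8, 0, 0, 0, 0, 0]]
  ]
}}

```text
clock: 1.32
tool_pos: [0.2095, 0.39, 0.3039]
ee_rot: [0.375, 3.119, 0.001]
contact_force: [1.4, 0.4, 0.2]
finger_gap: 0.0853
grip_force: 0.0
```

Emit:
{"name": "send_rows", "arguments": {
  "increments": [
    [[-0.88, -1.16, 0, 0, 0, 0, 0], [-1.76, -2.32, 0, 0, 0, 0, 0], [-2.65, -3.48, 0, 0, 0, 0, 0], [-3.53, -4.64, 0, 0, 0, 0, 0], [-4.41, -5.8, 0, 0, 0, 0, 0]]
  ]
}}

```text
clock: 1.73
tool_pos: [0.2821, 0.223, 0.3042]
ee_rot: [0.375, 3.118, 0.001]
contact_force: [0.4, 0.5, 0.0]
finger_gap: 0.0853
grip_force: 0.0
```

Emit:
{"name": "send_rows", "arguments": {
  "increments": [
    [[-0.88, -1.16, 0, 0, 0, 0, 0], [-1.76, -2.32, 0, 0, 0, 0, 0], [-2.65, -3.48, 0, 0, 0, 0, 0], [-3.53, -4.64, 0, 0, 0, 0, 0], [-4.41, -5.8, 0, 0, 0, 0, 0]]
  ]
}}

```text
clock: 2.15
tool_pos: [0.3549, 0.0557, 0.3043]
ee_rot: [0.376, 3.118, 0.001]
contact_force: [0.9, 0.6, -0.4]
finger_gap: 0.0852
grip_force: 0.0
```

Emit:
{"name": "send_rows", "arguments": {
  "increments": [
    [[-0.88, -1.16, 0, 0, 0, 0, 0], [-1.76, -2.32, 0, 0, 0, 0, 0], [-2.65, -3.48, 0, 0, 0, 0, 0], [-3.53, -4.64, 0, 0, 0, 0, 0], [-4.41, -5.8, 0, 0, 0, 0, 0]]
  ]
}}

```text
clock: 2.57
tool_pos: [0.4275, -0.1115, 0.3041]
ee_rot: [0.377, 3.118, 0.0]
contact_force: [-0.1, 1.1, -0.8]
finger_gap: 0.0853
grip_force: 0.0
```

Emit:
{"name": "send_rows", "arguments": {
  "increments": [
    [[0, 0, 0, 0, 0, -1.1, 0], [0, 0, 0, 0, 0, -2.2, 0], [0, 0, 0, 0, 0, -3.3, 0], [0, 0, 0, 0, 0, -4.4, 0], [0, 0, 0, 0, 0, -5.5, 0]]
  ]
}}

```text
clock: 2.98
tool_pos: [0.4272, -0.1098, 0.3039]
ee_rot: [-0.534, 3.096, 0.0]
contact_force: [-0.6, -0.1, -1.0]
finger_gap: 0.0857
grip_force: 0.0
```

Emit:
{"name": "send_rows", "arguments": {
  "increments": [
    [[0, 0, 0, 0, 0, -1.1, 0], [0, 0, 0, 0, 0, -2.2, 0], [0, 0, 0, 0, 0, -3.3, 0], [0, 0, 0, 0, 0, -4.4, 0], [0, 0, 0, 0, 0, -5.5, 0]]
  ]
}}

```text
clock: 3.4
tool_pos: [0.4272, -0.1096, 0.304]
ee_rot: [-1.392, 2.816, -0.0]
contact_force: [0.8, 0.6, -0.3]
finger_gap: 0.0854
grip_force: 0.0
```

Emit:
{"name": "send_rows", "arguments": {
  "increments": [
    [[0, 0, 0.5, 0, 0, -1.1, 80], [0, 0, 1.0, 0, 0, -2.2, 80], [0, 0, 1.5, 0, 0, -3.3, 80], [0, 0, 2.0, 0, 0, -4.4, 80], [0, 0, 2.5, 0, 0, -5.5, 80]]
  ]
}}

```text
clock: 3.82
tool_pos: [0.4272, -0.1096, 0.241]
ee_rot: [-2.134, 2.305, -0.001]
contact_force: [0.9, -0.1, -1.1]
finger_gap: 0.0587
grip_force: 0.0
```

```bash
python3 - <<'E'
from h import *
img,d,W=cloud("wrist"); cv2.imwrite("pics/w1.png",img); np.save("w1.npy",W)
s=robot.state(); R0=R.from_rotvec(s["ee_rot"]); print(s["tool_pos"],s["ee_rot"])
m=(abs(W[...,2]-.044)<.006)&(abs(W[...,0]-.4276)<.04)&(abs(W[...,1]+.11)<.12); p=W[m]
print(m.sum(),np.median(p,0))
xs=[]
for y in np.arange(-.165,-.05,.01):
    q=p[abs(p[:,1]-y)<.005]
    if len(q)>8: xs.append((y,(q[:,0].max()+q[:,0].min())/2,np.ptp(q[:,0]),np.median(q[:,2])))
xs=np.array(xs); print(xs.round(4)); k=np.polyfit(xs[:,0],xs[:,1],1); print('slope',np.degrees(k[0]),np.polyval(k,-.11))
T=R0.inv().apply((W-s["tool_pos"]).reshape(-1,3)).reshape(W.shape)
f=(T[...,2]>.03)&(T[...,2]<.1)&(abs(T[...,0])<.03); q=T[f]; print('fingers',f.sum(),np.nanpercentile(q,[1,5,50,95,99],axis=0).round(4))
E
```

```text
[ 0.42600775 -0.10910046  0.23865879] [ 2.137228   -2.3007868  -0.00488101]
11664 [ 0.42854857 -0.12672608  0.04386207]
[[-0.165   0.4245  0.0423  0.0438]
 [-0.155   0.4258  0.0416  0.0438]
 [-0.145   0.4265  0.0421  0.0438]
 [-0.135   0.4273  0.0423  0.0439]
 [-0.125   0.4286  0.0418  0.0439]
 [-0.115   0.4289  0.0411  0.0438]
 [-0.105   0.4296  0.0416  0.0438]
 [-0.095   0.4309  0.0411  0.0438]
 [-0.085   0.4316  0.0416  0.0438]
 [-0.075   0.4324  0.0421  0.0437]
 [-0.065   0.4337  0.0416  0.0438]
 [-0.055   0.4345  0.0423  0.0438]]
slope 5.035885170955351 0.429534000457645
fingers 2966 [[-0.0109 -0.0453  0.0304]
 [-0.0089 -0.0433  0.0317]
 [ 0.0065  0.0256  0.0441]
 [ 0.0108  0.0369  0.0607]
 [ 0.0112  0.0391  0.0641]]
```

View pics/w1.png

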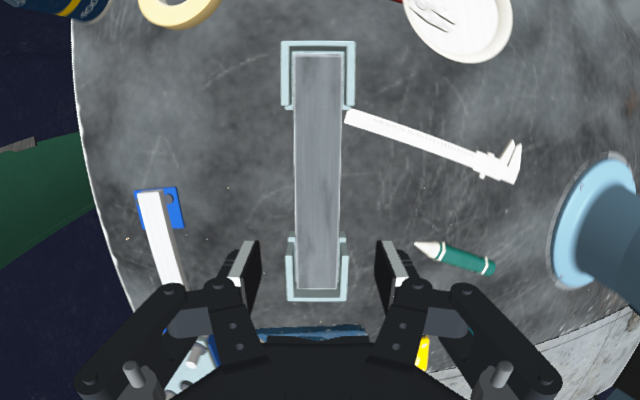

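Emit:
{"name": "send_rows", "arguments": {
  "increments": [
    [[0, -0.04, 1.2, 0, 0, 0, 153], [0, -0.04, 2.4, 0, 0, 0.1, 153], [0, -0.04, 3.6, 0, 0, 0.1, 153], [0, -0.04, 4.6, 0, 0, 0.1, 153], [0, -0.04, 4.84, 0, 0, 0.1, 153]]
  ]
}}

```text
clock: 4.28
tool_pos: [0.4258, -0.1087, 0.1174]
ee_rot: [2.111, -2.323, -0.008]
contact_force: [-1.2, -0.1, -0.0]
finger_gap: 0.034
grip_force: 0.0
```

Emit:
{"name": "send_rows", "arguments": {
  "increments": [
    [[0, 0, 0.02, 0, 0, 0, 153], [0, 0, 0.04, 0, 0, 0, 153], [0, 0, 0.06, 0, 0, 0, 153], [0, 0, 0.06, 0, 0, 0, 153], [0, 0, 0.06, 0, 0, 0, 153]]
  ]
}}

```text
clock: 4.7
tool_pos: [0.4293, -0.1101, 0.1202]
ee_rot: [-2.114, 2.322, -0.004]
contact_force: [-0.3, 0.6, 0.3]
finger_gap: 0.0339
grip_force: 0.0
```

Emit:
{"name": "send_rows", "arguments": {
  "increments": [
    [[0, 0, 0.04, 0, 0, 0, 153], [0, 0, 0.08, 0, 0, 0, 153], [0, 0, 0.08, 0, 0, 0, 153]]
  ]
}}

```text
clock: 4.95
tool_pos: [0.4283, -0.1097, 0.117]
ee_rot: [-2.115, 2.322, -0.0]
contact_force: [0.0, -1.1, 0.1]
finger_gap: 0.0344
grip_force: 0.0
```

Emit:
{"name": "send_rows", "arguments": {
  "increments": [
    [[0, 0, 0.04, 0, 0, 0, 153], [0, 0, 0.04, 0, 0, 0, 153], [0, 0, 0.04, 0, 0, 0, 153]]
  ]
}}

```text
clock: 5.2
tool_pos: [0.4281, -0.1096, 0.1157]
ee_rot: [2.115, -2.323, -0.001]
contact_force: [-0.8, 0.6, 0.1]
finger_gap: 0.0342
grip_force: 0.0
```

Commanded z ≈ .116, no contact yet.

Emit:
{"name": "send_rows", "arguments": {
  "increments": [
    [[0, 0, 0.04, 0, 0, 0, 153], [0, 0, 0.04, 0, 0, 0, 153], [0, 0, 0.04, 0, 0, 0, 153]]
  ]
}}

```text
clock: 5.45
tool_pos: [0.4282, -0.1097, 0.1152]
ee_rot: [-2.115, 2.322, -0.0]
contact_force: [-1.7, 1.4, 4.8]
finger_gap: 0.0344
grip_force: 2.5
```

Emit:
{"name": "send_rows", "arguments": {
  "increments": [
    [[0, 0, 0.03, 0, 0, 0, 153], [0, 0, 0.03, 0, 0, 0, 153], [0, 0, 0.03, 0, 0, 0, 153]]
  ]
}}

```text
clock: 5.7
tool_pos: [0.4283, -0.1096, 0.1151]
ee_rot: [-2.115, 2.322, -0.001]
contact_force: [-3.1, 2.6, 11.7]
finger_gap: 0.034
grip_force: 6.5
```

Emit:
{"name": "send_rows", "arguments": {
  "increments": [
    [[0, 0, -0.4, 0, 0, 0, 60], [0, 0, -0.4, 0, 0, 0, 60], [0, 0, -0.4, 0, 0, 0, 60], [0, 0, -0.1, 0, 0, 0, 60], [0, 0, 0.26, 0, 0, 0, 60]]
  ]
}}

```text
clock: 6.12
tool_pos: [0.4285, -0.1098, 0.1071]
ee_rot: [-2.115, 2.322, -0.001]
contact_force: [-0.1, -0.6, 0.2]
finger_gap: 0.0651
grip_force: 0.0
```

Emit:
{"name": "send_rows", "arguments": {
  "increments": [
    [[0, 0, 0, 0, 0, 0, 60], [0, 0, 0, 0, 0, 0, 180], [0, 0, 0, 0, 0, 0, 180], [0, 0, 0, 0, 0, 0, 180], [0, 0, 0, 0, 0, 0, 180]]
  ]
}}

```text
clock: 6.53
tool_pos: [0.4279, -0.1095, 0.1075]
ee_rot: [2.115, -2.322, -0.001]
contact_force: [-1.1, 0.5, -0.2]
finger_gap: 0.04
grip_force: 61.4
```

Emit:
{"name": "send_rows", "arguments": {
  "increments": [
    [[0, 0, 0, 0, 0, 0, 180], [0, 0, 0, 0, 0, 0, 180], [0, 0, 0, 0, 0, 0, 180]]
  ]
}}

```text
clock: 6.78
tool_pos: [0.4279, -0.1095, 0.1075]
ee_rot: [2.116, -2.322, -0.001]
contact_force: [-0.2, 0.9, -1.1]
finger_gap: 0.0401
grip_force: 61.4
```

Emit:
{"name": "send_rows", "arguments": {
  "increments": [
    [[0, 0, -0.15, 0, 0, 0, 180], [0, 0, -0.3, 0, 0, 0, 180], [0, 0, -0.5, 0, 0, 0, 180], [0, 0, -0.7, 0, 0, 0, 180], [0, 0, -0.7, 0, 0, 0, 180]]
  ]
}}

```text
clock: 7.2
tool_pos: [0.4289, -0.1099, 0.1262]
ee_rot: [-2.115, 2.322, -0.003]
contact_force: [0.3, 0.5, -6.3]
finger_gap: 0.04
grip_force: 61.7
```

```bash
python3 - <<'E'
from h import *
img,d,W=cloud("scene"); np.save("s2.npy",W); s=robot.state(); print(s["contact_force"],s["torque"])
a=img[180:330,260:440]; cv2.imwrite("pics/s2.png",cv2.resize(a,None,fx=4,fy=4,interpolation=cv2.INTER_CUBIC))
E
```

```text
[ 0.08557214  0.4019105  -5.61319925] [ 0.02803697 -0.04112768 -0.09537906]
```

View pics/s2.png

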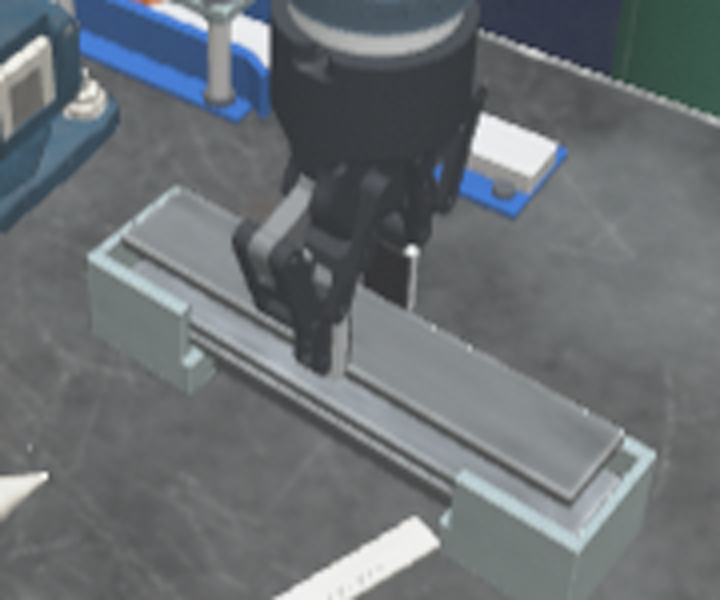

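Emit:
{"name": "send_rows", "arguments": {
  "increments": [
    [[0, 0, -0.8, 0, 0, 0, 180], [0, 0, -1.6, 0, 0, 0, 180], [0, 0, -2.4, 0, 0, 0, 180], [0, 0, -3.0, 0, 0, 0, 180], [0, 0, -3.0, 0, 0, 0, 180]]
  ]
}}

```text
clock: 7.67
tool_pos: [0.4301, -0.1104, 0.203]
ee_rot: [-2.114, 2.321, -0.008]
contact_force: [0.8, -0.5, -6.0]
finger_gap: 0.0399
grip_force: 63.5
```

Emit:
{"name": "send_rows", "arguments": {
  "increments": [
    [[-0.1, -0.8, 0, 0, 0, 0, 180], [-0.22, -1.9, 0, 0, 0, 0, 180], [-0.38, -3.2, 0, 0, 0, 0, 180], [-0.53, -4.5, 0, 0, 0, 0, 180], [-0.65, -5.5, 0, 0, 0, 0, 180]]
  ]
}}

```text
clock: 8.08
tool_pos: [0.5685, -0.1061, 0.1985]
ee_rot: [-2.116, 2.322, 0.0]
contact_force: [0.8, -0.4, -5.7]
finger_gap: 0.0399
grip_force: 63.5
```

Emit:
{"name": "send_rows", "arguments": {
  "increments": [
    [[-0.08, -0.7, 0, 0, 0, -0.2, 180], [-0.16, -1.35, 0, 0, 0, -0.4, 180], [-0.22, -1.85, 0, 0, 0, -0.6, 180], [-0.23, -1.95, 0, 0, 0, -0.77, 180], [-0.23, -1.95, 0, 0, 0, -0.77, 180]]
  ]
}}

```text
clock: 8.5
tool_pos: [0.6157, -0.1049, 0.1983]
ee_rot: [2.208, -2.234, -0.003]
contact_force: [-0.4, -0.7, -6.0]
finger_gap: 0.0399
grip_force: 63.5
```

```bash
python3 - <<'E'
from h import *
S=[robot.state()]
img,d,W=cloud("wrist"); cv2.imwrite("pics/w3.png",img); np.save("w3.npy",W); S.append(robot.state())
img,d,W=cloud("top"); np.save("t3.npy",W); cv2.imwrite("pics/t3.png",img); S.append(robot.state())
t=np.mean([s["tool_pos"] for s in S],0); print(t,[s["ee_rot"].round(3).tolist() for s in S])
m=(W[...,2]>.105)&(W[...,2]<.145)&(W[...,1]<.05)&(W[...,0]>.57)&(W[...,0]<.66); p=W[m]
print(m.sum(),np.nanpercentile(p,[1,50,99],axis=0).round(4))
for y in np.arange(-.22,.02,.02):
    q=p[abs(p[:,1]-y)<.008]
    if len(q)>8: print(round(y,3),np.r_[q[:,0].min(),q[:,0].max(),np.median(q[:,2])].round(4))
go(.6166,-.04,.2,269.3)
E
```

```text
[ 0.6150036  -0.10491774  0.19858213] [[2.208, -2.234, -0.003], [2.206, -2.234, -0.004], [2.206, -2.235, -0.004]]
2066 [[ 0.5719 -0.4699  0.1061]
 [ 0.6142 -0.0738  0.1333]
 [ 0.6572  0.0088  0.1437]]
-0.08 [0.6087 0.6358 0.1339]
-0.06 [0.5937 0.6355 0.1342]
-0.04 [0.594  0.6355 0.1343]
-0.02 [0.5937 0.6355 0.1341]
-0.0 [0.5939 0.6351 0.1343]
shift [-2.6  -0.05 -0.04] turn [ 0.03  0.01 -0.01]
```

View pics/w3.png

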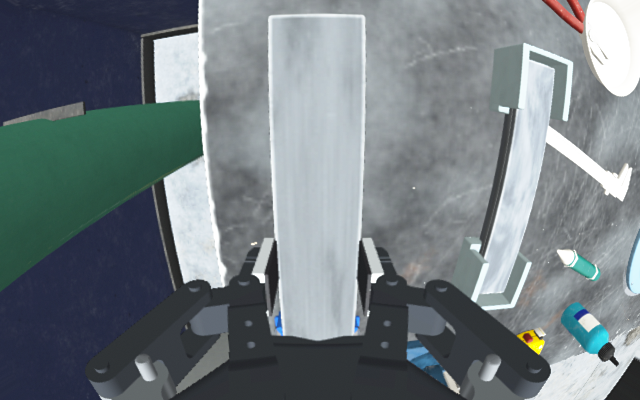

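Emit:
{"name": "send_rows", "arguments": {
  "increments": [
    [[0, -0.08, 1.0, 0, 0, 0, 180], [0, -0.08, 2.1, 0, 0, 0, 180], [0, -0.08, 3.2, 0, 0, 0, 180], [0, -0.08, 4.0, 0, 0, 0, 180], [0, -0.08, 4.12, 0, 0, 0, 180]]
  ]
}}

```text
clock: 9.02
tool_pos: [0.6132, -0.1042, 0.0925]
ee_rot: [2.203, -2.233, -0.013]
contact_force: [-1.6, 1.4, -7.0]
finger_gap: 0.04
grip_force: 63.4
```

Emit:
{"name": "send_rows", "arguments": {
  "increments": [
    [[-0.4, 0, 0, 0, 0, 0, 180], [-0.8, 0, 0, 0, 0, 0, 180], [-1.2, 0, 0, 0, 0, 0, 180], [-1.6, 0, 0, 0, 0, 0, 180], [-1.6, 0, 0, 0, 0, 0, 180]]
  ]
}}

```text
clock: 9.43
tool_pos: [0.619, -0.0623, 0.0987]
ee_rot: [-2.209, 2.23, -0.001]
contact_force: [0.2, 0.6, -6.5]
finger_gap: 0.0397
grip_force: 63.5
```

```bash
python3 - <<'E'
from h import *
img,d,W=cloud("top"); cv2.imwrite("pics/t4.png",cv2.resize(img[120:210,210:420],None,fx=3.7,fy=3.7,interpolation=cv2.INTER_CUBIC))
img,d,W2=cloud("scene"); s=robot.state(); print(s["tool_pos"],s["contact_force"])
for W in(W,W2):
  m=(W[...,2]>.024)&(W[...,2]<.042)&(W[...,1]<.05)&(W[...,0]>.57)&(W[...,0]<.66); p=W[m]
  for y in np.arange(-.22,.06,.015):
    q=p[abs(p[:,1]-y)<.008]
    if len(q)>8: print(round(y,3),np.r_[q[:,0].min(),q[:,0].max(),np.median(q[:,2])].round(4))
E
```

```text
[ 0.61873322 -0.06431745  0.0981135 ] [ 0.49924524 -0.13778718 -6.20601182]
0.005 [0.6261 0.6389 0.0334]
0.02 [0.598  0.6392 0.0347]
0.035 [0.577  0.6579 0.0344]
0.05 [0.5805 0.6537 0.0346]
-0.175 [0.5969 0.6393 0.035 ]
-0.16 [0.5955 0.64   0.0353]
-0.145 [0.5964 0.639  0.0353]
-0.13 [0.5967 0.64   0.0355]
-0.115 [0.5954 0.6409 0.0353]
-0.1 [0.5964 0.6401 0.0354]
-0.085 [0.5969 0.6394 0.0354]
-0.07 [0.5856 0.6449 0.0359]
-0.055 [0.5857 0.6423 0.0368]
-0.04 [0.5972 0.6158 0.0351]
-0.025 [0.5961 0.6249 0.0349]
-0.01 [0.5967 0.6414 0.0351]
0.005 [0.5972 0.6395 0.0349]
0.02 [0.5971 0.6401 0.0352]
0.035 [0.5766 0.6573 0.0349]
0.05 [0.5814 0.6534 0.0354]
```

View pics/t4.png

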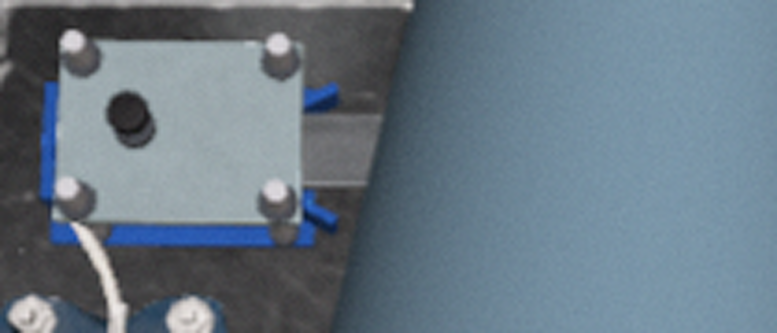

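Emit:
{"name": "send_rows", "arguments": {
  "increments": [
    [[0, 0.03, 0.1, 0, 0, 0, 180], [0, 0.03, 0.2, 0, 0, 0, 180], [-0.5, 0.03, 0.2, 0, 0, 0, 180], [-1.0, 0.03, 0.2, 0, 0, 0, 180], [-1.0, 0.03, 0.2, 0, 0, 0, 180]]
  ]
}}

```text
clock: 9.95
tool_pos: [0.6175, -0.0377, 0.092]
ee_rot: [-2.209, 2.232, 0.003]
contact_force: [-0.2, 1.1, -4.5]
finger_gap: 0.04
grip_force: 63.6
```

Emit:
{"name": "send_rows", "arguments": {
  "increments": [
    [[-0.4, 0, 0, 0, 0, 0, 180], [-0.8, 0, 0, 0, 0, 0, 180], [-0.8, 0, 0.02, 0, 0, 0, 180], [-0.8, 0, 0.02, 0, 0, 0, 180]]
  ]
}}

```text
clock: 10.28
tool_pos: [0.6181, -0.0188, 0.092]
ee_rot: [-2.209, 2.233, 0.001]
contact_force: [-1.3, 0.8, -3.5]
finger_gap: 0.04
grip_force: 63.8
```

Emit:
{"name": "send_rows", "arguments": {
  "increments": [
    [[0, 0, 0, 0, 0, 0, 60], [0, 0, 0, 0, 0, 0, 60], [0, 0, 0, 0, 0, 0, 60], [0, 0, -0.5, 0, 0, 0, 60], [0, 0, -1.2, 0, 0, 0, 60]]
  ]
}}

```text
clock: 10.7
tool_pos: [0.617, -0.0205, 0.1207]
ee_rot: [2.205, -2.235, -0.003]
contact_force: [-0.4, 0.2, 0.6]
finger_gap: 0.0649
grip_force: 0.0
```

Emit:
{"name": "send_rows", "arguments": {
  "increments": [
    [[1.0, 0, 0, 0, 0, 0, 255], [2.3, 0, 0, 0, 0, 0, 255], [3.6, 0, 0, 0, 0, 0, 255], [4.8, 0, 0, 0, 0, 0, 255], [5.5, 0, 0, 0, 0, 0, 255]]
  ]
}}

```text
clock: 11.12
tool_pos: [0.6167, -0.1615, 0.1225]
ee_rot: [2.204, -2.239, 0.005]
contact_force: [0.3, -0.2, 0.2]
finger_gap: 0.0045
grip_force: 0.0
```

Emit:
{"name": "send_rows", "arguments": {
  "increments": [
    [[0, 0, 0, 0, 0, 0, 255], [0, 0, 0, 0, 0, 0, 255], [0, 0, 0, 0, 0, 0, 255]]
  ]
}}

```text
clock: 11.37
tool_pos: [0.6163, -0.1573, 0.1218]
ee_rot: [-2.207, 2.235, 0.0]
contact_force: [0.3, 0.3, 0.3]
finger_gap: 0.0002
grip_force: 0.0
```

```bash
cat > look.py <<'E'
from h import *
import sys
lo,hi=float(sys.argv[1]),float(sys.argv[2])
for n in("scene","top","wrist"):
  img,d,W=cloud(n); cv2.imwrite(f"pics/{n}_{sys.argv[3]}.png",img)
  m=(W[...,2]>lo)&(W[...,2]<hi)&(W[...,1]<.05)&(W[...,0]>.57)&(W[...,0]<.66); p=W[m]; r=[]
  for y in np.arange(-.22,.04,.02):
    q=p[abs(p[:,1]-y)<.008]
    if len(q)>8: r.append([round(y,2),*np.r_[q[:,0].min(),q[:,0].max(),np.median(q[:,2])].round(4)])
  print(n,r,'ymin',np.percentile(p[:,1],1) if len(p) else None)
  b=W[(W[...,2]>.106)&(W[...,2]<.14)&(abs(W[...,0]-.618)<.02)&(abs(W[...,1]-.139)<.015)]
  if len(b)>5: print('  button',len(b),np.percentile(b[:,2],[50,90]).round(4))
s=robot.state(); print(s["tool_pos"],s["contact_force"])
E
python3 look.py .022 .034 r1
```

```text
scene [[np.float64(-0.14), np.float64(0.5972), np.float64(0.6377), np.float64(0.0284)], [np.float64(-0.12), np.float64(0.5956), np.float64(0.6398), np.float64(0.0289)], [np.float64(-0.1), np.float64(0.5957), np.float64(0.6386), np.float64(0.0289)], [np.float64(-0.08), np.float64(0.5952), np.float64(0.6406), np.float64(0.029)], [np.float64(-0.06), np.float64(0.595), np.float64(0.6383), np.float64(0.0289)], [np.float64(-0.04), np.float64(0.5962), np.float64(0.6369), np.float64(0.029)], [np.float64(-0.02), np.float64(0.5962), np.float64(0.6402), np.float64(0.029)], [np.float64(-0.0), np.float64(0.5961), np.float64(0.6411), np.float64(0.029)], [np.float64(0.02), np.float64(0.5968), np.float64(0.6392), np.float64(0.029)]] ymin -0.37606676483382634
  button 57 [0.1099 0.1112]
top [[np.float64(-0.14), np.float64(0.6091), np.float64(0.6333), np.float64(0.0265)], [np.float64(-0.12), np.float64(0.596), np.float64(0.6369), np.float64(0.0273)], [np.float64(-0.1), np.float64(0.5966), np.float64(0.637), np.float64(0.0276)], [np.float64(-0.08), np.float64(0.5961), np.float64(0.6366), np.float64(0.0276)], [np.float64(-0.06), np.float64(0.5962), np.float64(0.6388), np.float64(0.0276)], [np.float64(-0.04), np.float64(0.597), np.float64(0.6396), np.float64(0.0276)], [np.float64(-0.02), np.float64(0.5973), np.float64(0.6392), np.float64(0.0278)], [np.float64(-0.0), np.float64(0.5976), np.float64(0.639), np.float64(0.0276)], [np.float64(0.02), np.float64(0.5974), np.float64(0.639), np.float64(0.0279)]] ymin -0.4683261400591651
  button 99 [0.1088 0.1107]
wrist [[np.float64(-0.14), np.float64(0.5985), np.float64(0.6399), np.float64(0.0269)], [np.float64(-0.1), np.float64(0.6171), np.float64(0.6205), np.float64(0.0285)], [np.float64(-0.08), np.float64(0.6144), np.float64(0.6237), np.float64(0.0281)]] ymin -0.28951099119926177
[ 0.61627589 -0.15635796  0.12167369] [ 0.59287542  0.08789231 -0.4067882 ]
```

Emit:
{"name": "send_rows", "arguments": {
  "increments": [
    [[0, -0.04, 0.5, 0, 0, 0, 255], [0, -0.04, 1.0, 0, 0, 0, 255], [0, -0.04, 1.03, 0, 0, 0, 255], [0, -0.04, 1.03, 0, 0, 0, 255]]
  ]
}}

```text
clock: 11.85
tool_pos: [0.6165, -0.1564, 0.0951]
ee_rot: [2.208, -2.233, -0.004]
contact_force: [0.9, -0.9, -0.0]
finger_gap: -0.0002
grip_force: 0.0
```

Emit:
{"name": "send_rows", "arguments": {
  "increments": [
    [[-0.3, 0, 0, 0, 0, 0, 255], [-0.6, 0, 0, 0, 0, 0, 255], [-0.9, 0, 0, 0, 0, 0, 255], [-1.2, 0, 0, 0, 0, 0, 255], [-1.5, 0, 0, 0, 0, 0, 255]]
  ]
}}

```text
clock: 12.27
tool_pos: [0.6183, -0.1197, 0.0966]
ee_rot: [2.207, -2.235, 0.003]
contact_force: [-0.2, -3.2, 1.2]
finger_gap: -0.0001
grip_force: 1.8
```

Emit:
{"name": "send_rows", "arguments": {
  "increments": [
    [[-0.3, 0, 0, 0, 0, 0, 255], [-0.6, 0, 0, 0, 0, 0, 255], [-0.9, 0, 0, 0, 0, 0, 255], [-1.2, 0, 0, 0, 0, 0, 255], [-1.5, 0, 0, 0, 0, 0, 255]]
  ]
}}

```text
clock: 12.68
tool_pos: [0.6186, -0.0822, 0.0964]
ee_rot: [-2.207, 2.235, -0.002]
contact_force: [-1.0, -5.0, 2.7]
finger_gap: -0.0
grip_force: 2.5
```

Emit:
{"name": "send_rows", "arguments": {
  "increments": [
    [[-0.2, 0, 0, 0, 0, 0, 255], [-0.4, 0, 0, 0, 0, 0, 255], [-0.6, 0, 0, 0, 0, 0, 255], [-0.6, 0, 0, 0, 0, 0, 255]]
  ]
}}

```text
clock: 13.02
tool_pos: [0.6183, -0.0662, 0.0957]
ee_rot: [-2.208, 2.233, 0.002]
contact_force: [0.6, -1.0, 1.8]
finger_gap: 0.0001
grip_force: 0.6
```

Emit:
{"name": "send_rows", "arguments": {
  "increments": [
    [[-0.1, 0, 0, 0, 0, 0, 255], [-0.1, 0, 0, 0, 0, 0, 255]]
  ]
}}

```text
clock: 13.18
tool_pos: [0.6183, -0.0647, 0.0957]
ee_rot: [-2.208, 2.235, 0.001]
contact_force: [0.0, -3.6, 1.4]
finger_gap: 0.0001
grip_force: 1.2
```

Emit:
{"name": "send_rows", "arguments": {
  "increments": [
    [[-0.08, 0, 0, 0, 0, 0, 255], [-0.08, 0, 0, 0, 0, 0, 255]]
  ]
}}

```text
clock: 13.35
tool_pos: [0.6182, -0.0629, 0.0957]
ee_rot: [2.207, -2.235, -0.001]
contact_force: [0.4, -2.5, 2.1]
finger_gap: -0.0001
grip_force: 1.5
```

Emit:
{"name": "send_rows", "arguments": {
  "increments": [
    [[-0.08, 0, 0, 0, 0, 0, 255], [-0.08, 0, 0, 0, 0, 0, 255]]
  ]
}}

```text
clock: 13.52
tool_pos: [0.6183, -0.0608, 0.0957]
ee_rot: [-2.207, 2.235, 0.001]
contact_force: [0.2, -2.8, 2.4]
finger_gap: -0.0002
grip_force: 1.5
```

Emit:
{"name": "send_rows", "arguments": {
  "increments": [
    [[-0.06, 0, 0, 0, 0, 0, 255], [-0.06, 0, 0, 0, 0, 0, 255]]
  ]
}}

```text
clock: 13.68
tool_pos: [0.6183, -0.06, 0.0957]
ee_rot: [2.206, -2.235, 0.001]
contact_force: [0.5, -5.2, 0.3]
finger_gap: 0.0002
grip_force: 2.6
```

Emit:
{"name": "send_rows", "arguments": {
  "increments": [
    [[-0.06, 0, 0, 0, 0, 0, 255], [-0.06, 0, 0, 0, 0, 0, 255]]
  ]
}}

```text
clock: 13.85
tool_pos: [0.6183, -0.0597, 0.0958]
ee_rot: [2.204, -2.234, 0.004]
contact_force: [-1.2, -8.4, 0.3]
finger_gap: 0.0003
grip_force: 4.3
```

Emit:
{"name": "send_rows", "arguments": {
  "increments": [
    [[-0.06, 0, 0, 0, 0, 0, 255], [-0.06, 0, 0, 0, 0, 0, 255]]
  ]
}}

```text
clock: 14.02
tool_pos: [0.6183, -0.0594, 0.0958]
ee_rot: [2.201, -2.233, 0.007]
contact_force: [-0.6, -10.7, 0.8]
finger_gap: -0.0001
grip_force: 6.0
```

Emit:
{"name": "send_rows", "arguments": {
  "increments": [
    [[0.3, 0, 0, 0, 0, 0, 255], [0.8, 0, 0, 0, 0, 0, 255], [0.8, 0, -1.0, 0, 0, 0, 255], [0.8, 0, -2.2, 0, 0, 0, 200], [0.8, 0, -3.4, 0, 0, 0, 153]]
  ]
}}

```text
clock: 14.43
tool_pos: [0.617, -0.0763, 0.1805]
ee_rot: [2.207, -2.235, -0.007]
contact_force: [-0.2, 0.8, 0.6]
finger_gap: 0.0233
grip_force: 0.0
```

```bash
python3 look.py .022 .034 r2; python3 - <<'E'
from h import *
W=cloud("top")[2]
m=(abs(W[...,2]-.036)<.004)&(abs(W[...,0]-.4276)<.035)&(abs(W[...,1]+.11)<.118); p=W[m]; print(np.median(p,0))
xs=[]
for y in np.arange(-.21,-.01,.02):
    q=p[abs(p[:,1]-y)<.008]
    if len(q)>8: xs.append((y,(q[:,0].max()+q[:,0].min())/2,np.ptp(q[:,0]),np.median(q[:,2])))
print(np.round(xs,4).tolist()); go(.4278,-.11,.18,264.9)
E
```

```text
scene [[np.float64(-0.1), np.float64(0.6012), np.float64(0.6295), np.float64(0.0225)], [np.float64(-0.08), np.float64(0.5999), np.float64(0.628), np.float64(0.0224)], [np.float64(-0.06), np.float64(0.6044), np.float64(0.6298), np.float64(0.0225)], [np.float64(-0.04), np.float64(0.5963), np.float64(0.6397), np.float64(0.0288)], [np.float64(-0.02), np.float64(0.5956), np.float64(0.6384), np.float64(0.0289)], [np.float64(-0.0), np.float64(0.5963), np.float64(0.6382), np.float64(0.0293)], [np.float64(0.02), np.float64(0.5956), np.float64(0.6388), np.float64(0.0289)]] ymin -0.3791939161127611
  button 57 [0.1101 0.1115]
top [[np.float64(-0.02), np.float64(0.623), np.float64(0.6387), np.float64(0.0286)], [np.float64(-0.0), np.float64(0.5973), np.float64(0.6391), np.float64(0.0277)], [np.float64(0.02), np.float64(0.5974), np.float64(0.6392), np.float64(0.0277)]] ymin -0.46919283652484695
  button 99 [0.1092 0.111 ]
wrist [[np.float64(-0.1), np.float64(0.61), np.float64(0.6319), np.float64(0.0221)], [np.float64(-0.04), np.float64(0.5992), np.float64(0.6406), np.float64(0.0282)], [np.float64(-0.02), np.float64(0.599), np.float64(0.6404), np.float64(0.0282)], [np.float64(-0.0), np.float64(0.5994), np.float64(0.6414), np.float64(0.0282)], [np.float64(0.02), np.float64(0.5995), np.float64(0.6406), np.float64(0.0281)]] ymin -0.04875412203440656
[ 0.62014549 -0.07686805  0.18370292] [ 0.37861448 -0.1956063  -0.2906371 ]
[nan nan nan]
[]
shift [1.43 7.62 0.05] turn [-0.02  0.01  0.73]
  return _methods._mean(a, axis=axis, dtype=dtype,
  ret = um.true_divide(
```

Emit:
{"name": "send_rows", "arguments": {
  "increments": [
    [[0.2, 1.0, 0, 0, 0, 0, 60], [0.45, 2.4, 0, 0, 0, 0, 60], [0.7, 3.8, 0, 0, 0, 0, 60], [0.95, 5.1, 0, 0, 0, 0, 60], [1.1, 6.0, 0, 0, 0, 0, 60]]
  ]
}}

```text
clock: 15.05
tool_pos: [0.4633, -0.1013, 0.1785]
ee_rot: [2.206, -2.234, -0.01]
contact_force: [-0.1, 0.0, -0.9]
finger_gap: 0.0656
grip_force: 0.0
```

Emit:
{"name": "send_rows", "arguments": {
  "increments": [
    [[0.16, 0.8, 0, 0, 0, 0.3, 60], [0.3, 1.4, 0, 0, 0, 0.6, 60], [0.32, 1.56, 0, 0, 0, 0.77, 60], [0.32, 1.56, 0, 0, 0, 0.77, 60], [0.32, 1.56, 0, 0, 0, 0.77, 60]]
  ]
}}

```text
clock: 15.47
tool_pos: [0.4291, -0.1095, 0.1803]
ee_rot: [-2.116, 2.322, 0.001]
contact_force: [0.0, -0.4, 0.3]
finger_gap: 0.0653
grip_force: 0.0
```

```bash
python3 - <<'E'
from h import *
def fit(n):
    W=cloud(n)[2]
    m=(abs(W[...,2]-.036)<.006)&(abs(W[...,0]-.4276)<.04)&(abs(W[...,1]+.11)<.118); p=W[m]; xs=[]
    for y in np.arange(-.18,-.04,.01):
        q=p[abs(p[:,1]-y)<.005]
        if len(q)>8 and np.ptp(q[:,0])>.038 and np.ptp(q[:,0])<.047: xs.append((y,(q[:,0].max()+q[:,0].min())/2))
    print(n,len(p),np.median(p,0).round(4),'y',np.percentile(p[:,1],[.5,99.5]).round(4))
    if len(xs)>3:
        k=np.polyfit(*np.array(xs).T,1); print(len(xs),np.degrees(k[0]),np.polyval(k,-.11))
fit("wrist"); a=robot.state(); fit("scene"); b=robot.state(); fit("top"); c=robot.state()
print(np.mean([s["tool_pos"] for s in(a,b,c)],0),a["ee_rot"],c["ee_rot"])
E
```

```text
wrist 16329 [ 0.429  -0.1337  0.0361] y [-0.2253  0.0016]
13 5.145525673144056 0.4306283057338868
scene 2935 [ 0.4269 -0.1224  0.0367] y [-0.2263  0.0061]
13 4.764965651761585 0.4280941753660915
top 1195 [ 0.4324 -0.0477  0.0356] y [-0.1074  0.0061]
6 5.0785812619796245 0.428455799388409
[ 0.42980945 -0.10965585  0.18064758] [-2.11609358e+00  2.32108261e+00  3.82785795e-04] [-2.11626114e+00  2.32103222e+00 -4.03053143e-04]
```

Emit:
{"name": "send_rows", "arguments": {
  "increments": [
    [[0, 0, 1.0, 0, 0, 0, 60], [0, 0, 2.0, 0, 0, 0, 60], [0, 0, 2.9, 0, 0, 0, 60], [0, 0, 3.25, 0, 0, 0, 60], [0, 0, 3.25, 0, 0, 0, 60]]
  ]
}}

```text
clock: 16.03
tool_pos: [0.4277, -0.1089, 0.0977]
ee_rot: [2.115, -2.321, -0.007]
contact_force: [-0.2, 0.2, 0.1]
finger_gap: 0.0652
grip_force: 0.0
```

Emit:
{"name": "send_rows", "arguments": {
  "increments": [
    [[0, 0, 0, 0, 0, 0, 180], [0, 0, 0, 0, 0, 0, 180], [0, 0, 0, 0, 0, 0, 180], [0, 0, 0, 0, 0, 0, 180], [0, 0, 0, 0, 0, 0, 180]]
  ]
}}

```text
clock: 16.45
tool_pos: [0.4298, -0.11, 0.1011]
ee_rot: [-2.115, 2.321, -0.003]
contact_force: [-1.5, 1.1, 6.7]
finger_gap: 0.0399
grip_force: 61.3
```

Emit:
{"name": "send_rows", "arguments": {
  "increments": [
    [[0, 0, 0, 0, 0, 0, 180], [0, 0, -0.15, 0, 0, 0, 180], [0, 0, -0.3, 0, 0, 0, 180], [0, 0, -0.5, 0, 0, 0, 180], [0, 0, -0.5, 0, 0, 0, 180]]
  ]
}}

```text
clock: 16.87
tool_pos: [0.4291, -0.1098, 0.1129]
ee_rot: [-2.115, 2.322, -0.001]
contact_force: [-0.2, 0.2, -5.9]
finger_gap: 0.0399
grip_force: 61.8
```

```bash
python3 - <<'E'
from h import *
img,d,W=cloud("scene"); s=robot.state(); print(s["contact_force"],s["torque"])
a=img[180:330,260:440]; cv2.imwrite("pics/s5.png",cv2.resize(a,None,fx=4,fy=4,interpolation=cv2.INTER_CUBIC))
E
```

```text
[ 0.02248925 -0.542161   -5.97710162] [ 0.06872755 -0.02448443 -0.06467681]
```

View pics/s5.png

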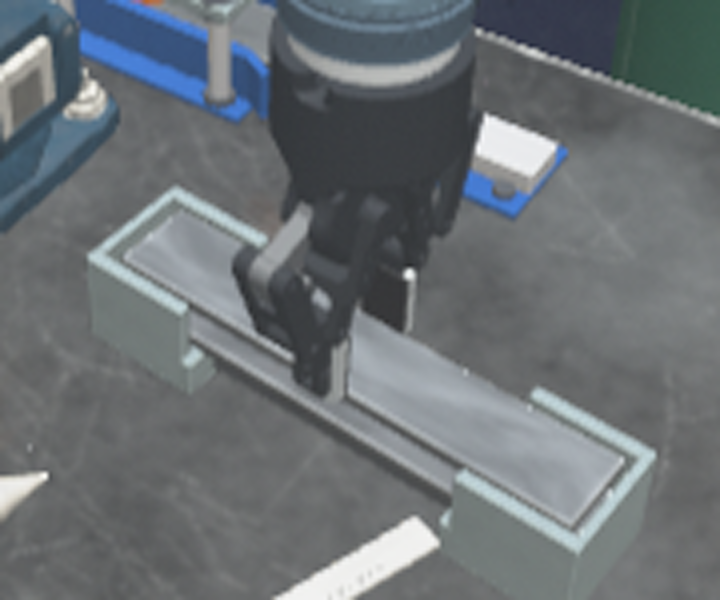

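Emit:
{"name": "send_rows", "arguments": {
  "increments": [
    [[0, 0, -0.8, 0, 0, 0, 180], [0, 0, -1.7, 0, 0, 0, 180], [0, 0, -2.6, 0, 0, 0, 180], [0, 0, -3.4, 0, 0, 0, 180], [0, 0, -3.6, 0, 0, 0, 180]]
  ]
}}

```text
clock: 17.33
tool_pos: [0.4304, -0.1104, 0.2049]
ee_rot: [-2.114, 2.321, -0.007]
contact_force: [1.7, 0.1, -5.2]
finger_gap: 0.0395
grip_force: 63.3
```

Emit:
{"name": "send_rows", "arguments": {
  "increments": [
    [[-0.1, -0.8, 0, 0, 0, 0, 180], [-0.22, -1.9, 0, 0, 0, 0, 180], [-0.38, -3.2, 0, 0, 0, 0, 180], [-0.53, -4.5, 0, 0, 0, 0, 180], [-0.65, -5.5, 0, 0, 0, 0, 180]]
  ]
}}

```text
clock: 17.75
tool_pos: [0.5692, -0.1062, 0.2006]
ee_rot: [-2.116, 2.322, 0.001]
contact_force: [0.5, -0.3, -6.7]
finger_gap: 0.0397
grip_force: 63.3
```

Emit:
{"name": "send_rows", "arguments": {
  "increments": [
    [[-0.08, -0.7, 0, 0, 0, -0.2, 180], [-0.16, -1.35, 0, 0, 0, -0.4, 180], [-0.22, -1.85, 0, 0, 0, -0.6, 180], [-0.24, -1.98, 0, 0, 0, -0.77, 180], [-0.24, -1.98, 0, 0, 0, -0.77, 180]]
  ]
}}

```text
clock: 18.17
tool_pos: [0.6173, -0.1048, 0.2003]
ee_rot: [2.208, -2.234, -0.003]
contact_force: [0.2, -0.4, -5.4]
finger_gap: 0.0397
grip_force: 63.3
```

Emit:
{"name": "send_rows", "arguments": {
  "increments": [
    [[0, 0, 1.0, 0, 0, 0, 180], [0, 0, 2.1, 0, 0, 0, 180], [0, 0, 3.2, 0, 0, 0, 180], [0, 0, 3.8, 0, 0, 0, 180], [0, 0, 3.9, 0, 0, 0, 180]]
  ]
}}

```text
clock: 18.58
tool_pos: [0.613, -0.1042, 0.1002]
ee_rot: [2.203, -2.233, -0.012]
contact_force: [-1.1, -0.3, -3.9]
finger_gap: 0.0398
grip_force: 63.4
```

Emit:
{"name": "send_rows", "arguments": {
  "increments": [
    [[-0.4, 0, 0, 0, 0, 0, 180], [-0.8, 0, 0, 0, 0, 0, 180], [-1.2, 0, 0, 0, 0, 0, 180], [-1.6, 0, 0, 0, 0, 0, 180], [-1.6, 0, 0, 0, 0, 0, 180]]
  ]
}}

```text
clock: 19.0
tool_pos: [0.6182, -0.0621, 0.1059]
ee_rot: [-2.209, 2.23, -0.001]
contact_force: [-0.4, 0.6, -5.7]
finger_gap: 0.0397
grip_force: 63.3
```

```bash
python3 look.py .036 .048 r6 | sed 's/np.float64//g'; python3 - <<'E'
from h import *
print(np.mean([robot.state()["tool_pos"]],0), robot.state()["ee_rot"])
E
```

```text
scene [[(-0.18), (0.5958), (0.6366), (0.0409)], [(-0.16), (0.5959), (0.6389), (0.0412)], [(-0.14), (0.595), (0.6387), (0.041)], [(-0.12), (0.5943), (0.6397), (0.0413)], [(-0.1), (0.5954), (0.6405), (0.0413)], [(-0.08), (0.5937), (0.646), (0.0415)], [(-0.06), (0.5862), (0.6402), (0.0421)], [(-0.04), (0.5969), (0.6178), (0.0409)], [(-0.02), (0.5951), (0.6312), (0.0414)], [(-0.0), (0.5955), (0.6388), (0.0418)], [(0.02), (0.5955), (0.6419), (0.0418)]] ymin -0.3763649786326771
  button 57 [0.1098 0.111 ]
top [[(0.02), (0.5975), (0.6399), (0.0399)]] ymin -0.4695132723513527
  button 98 [0.1089 0.1106]
wrist [[(-0.18), (0.598), (0.64), (0.0403)], [(-0.16), (0.5981), (0.6404), (0.0403)], [(-0.14), (0.5982), (0.6406), (0.0403)], [(-0.12), (0.5985), (0.6408), (0.0403)], [(-0.1), (0.5985), (0.6407), (0.0403)], [(-0.08), (0.5934), (0.6463), (0.0403)], [(-0.06), (0.5998), (0.6402), (0.0403)], [(-0.04), (0.5992), (0.6413), (0.0402)], [(-0.02), (0.5993), (0.6415), (0.0402)], [(-0.0), (0.6143), (0.6262), (0.0402)]] ymin -0.179195569991584
[ 0.61796394 -0.06471418  0.10523369] [ 0.40361601 -0.54030358 -5.31488559]
[ 0.61796394 -0.06471418  0.10523369] [-2.20822984e+00  2.23438692e+00 -1.84843655e-03]
```

Emit:
{"name": "send_rows", "arguments": {
  "increments": [
    [[-0.3, 0, 0.08, 0, 0, 0, 180], [-0.7, 0, 0.08, 0, 0, 0, 180], [-1.1, 0, 0.08, 0, 0, 0, 180], [-1.5, 0, 0.08, 0, 0, 0, 180], [-1.75, 0, 0.08, 0, 0, 0, 180]]
  ]
}}

```text
clock: 19.57
tool_pos: [0.618, -0.0194, 0.1025]
ee_rot: [-2.209, 2.234, 0.001]
contact_force: [0.5, 0.3, -5.8]
finger_gap: 0.0396
grip_force: 63.2
```

Emit:
{"name": "send_rows", "arguments": {
  "increments": [
    [[0, 0, 0.04, 0, 0, 0, 180], [0, 0, 0.07, 0, 0, 0, 180], [0, 0, 0.07, 0, 0, 0, 180]]
  ]
}}

```text
clock: 19.82
tool_pos: [0.6184, -0.021, 0.1012]
ee_rot: [-2.207, 2.234, -0.0]
contact_force: [-0.3, 1.3, -3.9]
finger_gap: 0.0395
grip_force: 63.5
```

Emit:
{"name": "send_rows", "arguments": {
  "increments": [
    [[0, 0, 0, 0, 0, 0, 60], [0, 0, 0, 0, 0, 0, 60], [0, 0, 0, 0, 0, 0, 60], [0, 0, -0.5, 0, 0, 0, 60], [0, 0, -1.2, 0, 0, 0, 60]]
  ]
}}

```text
clock: 20.23
tool_pos: [0.6172, -0.0216, 0.13]
ee_rot: [2.205, -2.235, -0.003]
contact_force: [0.5, 1.2, -0.5]
finger_gap: 0.0654
grip_force: 0.0
```

Emit:
{"name": "send_rows", "arguments": {
  "increments": [
    [[1.0, 0, 0, 0, 0, 0, 255], [2.3, 0, 0, 0, 0, 0, 255], [3.6, 0, 0, 0, 0, 0, 255], [4.8, 0, 0, 0, 0, 0, 255], [5.6, 0, 0, 0, 0, 0, 255]]
  ]
}}

```text
clock: 20.65
tool_pos: [0.6168, -0.1647, 0.1318]
ee_rot: [-2.205, 2.238, -0.005]
contact_force: [0.9, 0.7, -0.5]
finger_gap: 0.0046
grip_force: 0.0
```

Emit:
{"name": "send_rows", "arguments": {
  "increments": [
    [[0, 0, 0, 0, 0, 0, 255], [0, 0, 0, 0, 0, 0, 255], [0, 0, 0, 0, 0, 0, 255]]
  ]
}}

```text
clock: 20.9
tool_pos: [0.6165, -0.161, 0.1311]
ee_rot: [-2.207, 2.235, -0.0]
contact_force: [-0.4, -0.4, 0.6]
finger_gap: -0.0002
grip_force: 0.0
```

```bash
python3 look.py .03 .044 r7 | sed 's/np.float64//g'
```

```text
scene [[(-0.14), (0.5964), (0.6366), (0.0365)], [(-0.12), (0.5946), (0.6378), (0.0366)], [(-0.1), (0.594), (0.6402), (0.0366)], [(-0.08), (0.5964), (0.6392), (0.0365)], [(-0.06), (0.596), (0.6394), (0.0371)], [(-0.04), (0.5958), (0.64), (0.0368)], [(-0.02), (0.5954), (0.6396), (0.0368)], [(-0.0), (0.597), (0.6403), (0.037)], [(0.02), (0.5965), (0.6399), (0.0368)]] ymin -0.3771564197289799
  button 58 [0.1097 0.1112]
top [[(-0.14), (0.5969), (0.6374), (0.0349)], [(-0.12), (0.5964), (0.637), (0.0353)], [(-0.1), (0.5961), (0.6371), (0.035)], [(-0.08), (0.5964), (0.6393), (0.0354)], [(-0.06), (0.5968), (0.639), (0.0354)], [(-0.04), (0.5969), (0.6391), (0.0354)], [(-0.02), (0.5975), (0.6392), (0.0357)], [(-0.0), (0.597), (0.6391), (0.0355)], [(0.02), (0.5977), (0.6383), (0.0356)]] ymin -0.1349813186050313
  button 92 [0.109  0.1106]
wrist [[(-0.14), (0.5986), (0.6405), (0.035)], [(-0.1), (0.6159), (0.6221), (0.036)], [(-0.08), (0.6145), (0.6239), (0.0359)]] ymin -0.1385843850044363
[ 0.61647069 -0.15999288  0.13095972] [ 0.02074059 -0.41160409 -0.76303098]
```

Emit:
{"name": "send_rows", "arguments": {
  "increments": [
    [[0, -0.04, 0.5, 0, 0, 0, 255], [0, -0.04, 1.0, 0, 0, 0, 255], [0, -0.04, 1.08, 0, 0, 0, 255], [0, -0.04, 1.08, 0, 0, 0, 255]]
  ]
}}

```text
clock: 21.38
tool_pos: [0.6166, -0.16, 0.1029]
ee_rot: [2.208, -2.233, -0.004]
contact_force: [-0.3, 0.7, 0.0]
finger_gap: -0.0
grip_force: 0.0
```

Emit:
{"name": "send_rows", "arguments": {
  "increments": [
    [[-0.3, 0, 0, 0, 0, 0, 255], [-0.6, 0, 0, 0, 0, 0, 255], [-0.9, 0, 0, 0, 0, 0, 255], [-1.1, 0, 0, 0, 0, 0, 255], [-1.3, 0, 0, 0, 0, 0, 255]]
  ]
}}

```text
clock: 21.8
tool_pos: [0.6182, -0.1284, 0.1046]
ee_rot: [2.208, -2.235, 0.003]
contact_force: [0.8, -3.5, -0.1]
finger_gap: 0.0003
grip_force: 1.6
```

Emit:
{"name": "send_rows", "arguments": {
  "increments": [
    [[-0.15, 0, 0, 0, 0, 0, 255], [-0.3, 0, 0, 0, 0, 0, 255], [-0.45, 0, 0, 0, 0, 0, 255], [-0.6, 0, 0, 0, 0, 0, 255], [-0.75, 0, 0, 0, 0, 0, 255]]
  ]
}}

```text
clock: 22.22
tool_pos: [0.6189, -0.1144, 0.1048]
ee_rot: [2.199, -2.234, 0.014]
contact_force: [0.6, -15.0, -0.9]
finger_gap: -0.0002
grip_force: 9.2
```

Emit:
{"name": "send_rows", "arguments": {
  "increments": [
    [[-0.15, 0, 0, 0, 0, 0, 255], [-0.3, 0, 0, 0, 0, 0, 255], [-0.45, 0, 0, 0, 0, 0, 255], [-0.6, 0, 0, 0, 0, 0, 255], [-0.6, 0, 0, 0, 0, 0, 255]]
  ]
}}

```text
clock: 22.63
tool_pos: [0.6189, -0.0969, 0.1046]
ee_rot: [2.204, -2.235, 0.007]
contact_force: [0.3, -8.0, 0.2]
finger_gap: -0.0
grip_force: 4.0
```

```bash
python3 look.py .03 .044 r8 | sed 's/np.float64//g'
```

```text
scene [[(-0.1), (0.6062), (0.626), (0.04)], [(-0.08), (0.5956), (0.6396), (0.0364)], [(-0.06), (0.5954), (0.6386), (0.0368)], [(-0.04), (0.5957), (0.639), (0.0366)], [(-0.02), (0.5971), (0.6406), (0.0368)], [(-0.0), (0.597), (0.6405), (0.0367)], [(0.02), (0.5957), (0.6399), (0.037)]] ymin -0.37832982375061375
  button 74 [0.1159 0.118 ]
top [[(-0.06), (0.6151), (0.6391), (0.0353)], [(-0.04), (0.5972), (0.6392), (0.0354)], [(-0.02), (0.5978), (0.639), (0.0355)], [(-0.0), (0.5978), (0.6392), (0.0354)], [(0.02), (0.5978), (0.639), (0.0353)]] ymin -0.4692634797443113
  button 112 [0.1155 0.1173]
wrist [[(-0.1), (0.6075), (0.6339), (0.0409)], [(-0.08), (0.5997), (0.6413), (0.0353)], [(-0.06), (0.6188), (0.624), (0.0359)], [(-0.04), (0.6177), (0.6256), (0.0359)]] ymin -0.107845353954631
[ 0.6188794  -0.09691294  0.10461242] [-0.19358042 -8.86918551  0.16964585]
```

Emit:
{"name": "send_rows", "arguments": {
  "increments": [
    [[-0.2, 0, 0, 0, 0, 0, 255], [-0.4, 0, 0, 0, 0, 0, 255], [-0.6, 0, 0, 0, 0, 0, 255], [-0.8, 0, 0, 0, 0, 0, 255], [-1.0, 0, 0, 0, 0, 0, 255]]
  ]
}}

```text
clock: 23.2
tool_pos: [0.6192, -0.0724, 0.1046]
ee_rot: [2.203, -2.235, 0.009]
contact_force: [0.7, -9.1, 0.3]
finger_gap: -0.0004
grip_force: 4.9
```

Emit:
{"name": "send_rows", "arguments": {
  "increments": [
    [[-0.1, 0, 0, 0, 0, 0, 255], [-0.2, 0, 0, 0, 0, 0, 255], [-0.2, 0, 0, 0, 0, 0, 255]]
  ]
}}

```text
clock: 23.45
tool_pos: [0.6193, -0.0669, 0.1046]
ee_rot: [2.204, -2.235, 0.008]
contact_force: [0.6, -7.8, 0.8]
finger_gap: 0.0
grip_force: 4.2
```

Emit:
{"name": "send_rows", "arguments": {
  "increments": [
    [[-0.08, 0, 0, 0, 0, 0, 255], [-0.16, 0, 0, 0, 0, 0, 255], [-0.16, 0, 0, 0, 0, 0, 255]]
  ]
}}

```text
clock: 23.7
tool_pos: [0.6193, -0.0632, 0.1046]
ee_rot: [2.203, -2.235, 0.008]
contact_force: [-0.3, -9.4, 0.9]
finger_gap: -0.0
grip_force: 4.5
```

Emit:
{"name": "send_rows", "arguments": {
  "increments": [
    [[-0.06, 0, 0, 0, 0, 0, 255], [-0.12, 0, 0, 0, 0, 0, 255], [-0.12, 0, 0, 0, 0, 0, 255]]
  ]
}}

```text
clock: 23.95
tool_pos: [0.6194, -0.0619, 0.1047]
ee_rot: [2.2, -2.234, 0.013]
contact_force: [-0.6, -14.0, -0.1]
finger_gap: 0.0004
grip_force: 7.0
```

Emit:
{"name": "send_rows", "arguments": {
  "increments": [
    [[-0.06, 0, 0, 0, 0, 0, 255], [-0.12, 0, 0, 0, 0, 0, 255], [-0.12, 0, 0, 0, 0, 0, 255]]
  ]
}}

```text
clock: 24.2
tool_pos: [0.6193, -0.0612, 0.1048]
ee_rot: [2.195, -2.232, 0.018]
contact_force: [-0.5, -20.4, -0.1]
finger_gap: -0.0002
grip_force: 10.3
```

Emit:
{"name": "send_rows", "arguments": {
  "increments": [
    [[0.4, 0, 0, 0, 0, 0, 255], [1.0, 0, 0, 0, 0, 0, 255], [1.5, 0, -0.8, 0, 0, 0, 255], [1.8, 0, -2.0, 0, 0, 0, 255], [2.0, 0, -3.2, 0, 0, 0, 255]]
  ]
}}

```text
clock: 24.62
tool_pos: [0.6169, -0.1054, 0.1835]
ee_rot: [2.206, -2.236, -0.006]
contact_force: [-0.3, -0.2, -0.2]
finger_gap: 0.0001
grip_force: 0.0
```

Emit:
{"name": "send_rows", "arguments": {
  "increments": [
    [[0.5, 0, -0.5, 0, 0, 0, 255], [0.5, 0, -0.5, 0, 0, 0, 255], [0.5, 0, -0.5, 0, 0, 0, 255]]
  ]
}}

```text
clock: 24.87
tool_pos: [0.6184, -0.1178, 0.197]
ee_rot: [-2.205, 2.235, -0.001]
contact_force: [-0.5, 1.2, -0.2]
finger_gap: -0.0002
grip_force: 0.0
```

```bash
python3 look.py .03 .044 r9 | sed 's/np.float64//g'; python3 -c "
import cv2
a=cv2.imread('pics/scene_r9.png')[110:320,230:450]; cv2.imwrite('pics/s9.png',cv2.resize(a,None,fx=2.8,fy=2.8,interpolation=cv2.INTER_CUBIC))"
```

```text
scene [[(-0.06), (0.6035), (0.638), (0.0356)], [(-0.04), (0.5966), (0.6402), (0.0369)], [(-0.02), (0.5962), (0.6395), (0.0369)], [(-0.0), (0.5967), (0.6402), (0.0368)], [(0.02), (0.5965), (0.6404), (0.0368)]] ymin -0.3794433713191262
  button 74 [0.1156 0.1174]
top [[(-0.04), (0.5966), (0.639), (0.0354)], [(-0.02), (0.5971), (0.6394), (0.0354)], [(-0.0), (0.5979), (0.639), (0.0354)], [(0.02), (0.597), (0.6393), (0.0354)]] ymin -0.46930767632330533
  button 112 [0.1152 0.1172]
wrist [[(-0.0), (0.6157), (0.6243), (0.0358)], [(0.02), (0.6147), (0.6257), (0.0359)]] ymin 0.0009410307773728579
[ 0.61682836 -0.11655988  0.19441512] [ 0.60457083 -0.43621095  0.07426883]
```

View pics/s9.png

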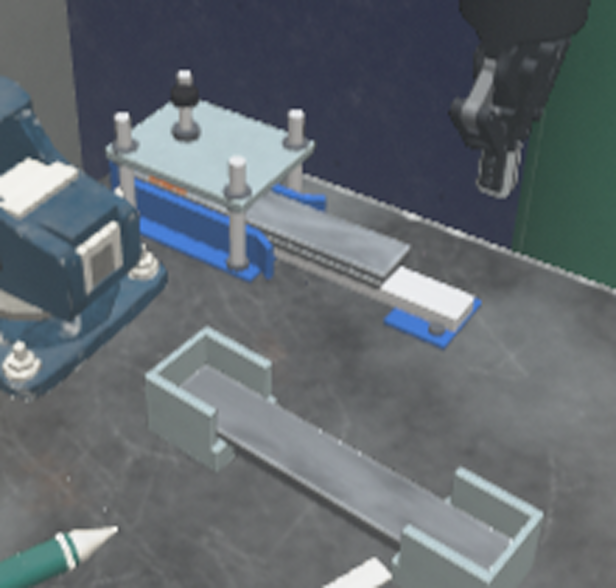

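The picture shows two bars stacked and home in the jig, with their rear ends flush near pixel (405,250). The button at (185,90) has risen about 6.4 mm. The third bar is still in the rack at (350,460), and the gripper is clear at (500,150).

```bash
python3 -c "
from plant import job; print(job.hand_in())"
```

```text
the job is handed in; nothing more can be done
None
```

I put two bars in the jig, stacked flat and pushed home against the stop. The sprung pad grips the top one and is raised about 6.4 mm by camera (limit 8.8 mm). The third bar is still in the rack, the gripper is clear, and the job is handed in at about 25 s; the hand-in gave no verdict.

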